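Clamp the bench block in the cam vise

ROBOT

A 6-joint arm with a two-finger parallel gripper is mounted at the origin on a cart in front of the work surface, level with it; the furniture and walls round the work are solid. World frame = base frame: x ahead of the robot, y to its left, z up, the work surface at z = 0. Lengths are in m, angles in degrees, forces in N, time in s.
With the tool pointing down it reaches from about 0.35 to 0.975 m from the base axis. Payload 4.9 kg.
Tool frame: the origin (TCP) lies at the very end of the fingers, on their centre line; the grasp point (between the pads) lies 19 mm behind it; z points along the fingers, x is the direction in which the jaws open and shut, and the axes are right-handed (so a half turn about z gives the same grasp; the last joint's range is limited). The gripper opens to 85 mm and grips with 20 to 120 N. Pads are 22 mm wide; open, the fingers measure 114 mm over their backs; the gripper's body (76 mm by 85 mm) begins 54 mm behind the grasp point. The pads swing forward as they close: fully open they stand 13 mm farther back than shut.
Start: joints at [61.249, 3.019, 92.412, -0, 84.569, -6.818], TCP at [0.233, 0.58, 0.231] pointing down, gripper open.
Joint ranges: [-172.51, 172.51], [-57.92, 126.97], [3.15, 148.05], [-58.71, 238.71], [5.1, 150.11], [-179.66, 179.66]. Speed limits (degrees/s): [147.25, 147.25, 180, 180, 180, 180].

INTERFACE

Orientations are given as [roll, pitch, yaw] about the fixed x, y, z axes, in that order (R = Rz(yaw) Ry(pitch) Rx(roll)).
In Python, from plant import manip gives the robot as it stands.
- The arm moves only by the tool servo_tool, never from a script. Its argument "increments" is a list of rows, each a list of 3 entries, a list of its own where there are three numbers: the shift along the tool's x, y, z in cm, then the turn, a rotation vector about the tool's x, y, z in degrees, then the closure, from -1 (fully open) to 1 (shut), so that 0 is half open. A call has 1 to 20 rows; each row is the pose to reach, as a shift and turn from the pose measured when the call began, along the tool's axes at that moment; what a row does not reach only later rows make up. A row lasts 1/8 s, in which the tool goes at most 62.5 mm and 10.7 degrees, less where a joint would pass 70% of its speed; a pose out of reach is approached as far as the arm can. A call with a gripper value outside its range is refused whole. The fingers move at their own pace and stop on an object; "squeeze" is the grip in N (left out, the last holds). Time passes only in rows, so rows that repeat a pose let the fingers close. It gives the time, the measured TCP pose, the force and the opening at its end, in the units of the state.
- manip.sense(): the state, without advancing time (a new reading comes with each control period).
- manip.read_camera(name): name is "scene" or "top"; returns a dict with "img" (384x512x3 uint8, red, green, blue), "fx", "fy", "cx", "cy" (pixels), "position" and "rotation" of the camera in the world. Camera axes: x right, y up, looking along -z (the intrinsics and any distortion apply to the point x, -y, -z); pixel columns grow to the right and rows downward; lengths in m; the calibration is good to about 2 mm. A picture is of the moment at which its call begins. There is no depth.
- manip.finish_job(): hands the job in, once; it reports no verdict.
The state is a dict: "clock": time; "joints": joint angles; "qvel": joint speeds; "joint_torque": joint torques, N m; "tcp_pos": TCP position; "orientation": TCP orientation; "force": force on the tool from outside, world axes, zero at the start; "moment": the same for the moment, N m; "opening": finger opening in m.
Only numpy, scipy, OpenCV 4.12 (cv2) and the standard library are available. Lean on these libraries where they do the work, as an engineer would, in place of code of your own. Each camera call takes 0.05 s, during which the arm holds its last target.

TASK

Lay the steel bench block flat on the bed of the cam vise, square between the two jaws and centred across them, and let go of it. Then swing the cam lever over, away from the block and down, until it snaps past dead centre and lies against its stop, so that the jaw holds the block tight for hammering. Leave the tape roll, the hammer and the pliers where they are.

Things in the scene. Friction and masses are not known exactly. Their poses are not given: they have to be found in the camera images.
- block_center (a point): Centre of the loose bench block, a plain ground steel slab 60 x 60 x 19 mm (0.53 kg), lying flat on the table; the point is half-way up (9.5 mm above its underside); its x and y axes run square to its side faces, z up. A quarter turn makes no difference.
- cam_vise: Cam vise, fixed to the table: dark bed plate 92 (x) x 180 (y) x 8 mm, y = -52 to 128. Origin on the table under the middle of the block's seat, z up, +y from the fixed jaw to the lever. Fixed jaw: bar 64 mm wide, inner face at y = -30, top 14 mm above the bed (lower than the block). Guide rails at y = 58 to 88, up to z = 28; lever cheeks at y = 87 to 121, up to z = 53.
- vise_seat (a point): Point on top of the vise's bed plate (8 mm above the table) where the middle of the block's underside is when the block stands against the fixed jaw; axes as cam_vise.
- lever_hinge (a point): Middle of the cam lever's hinge pin, at (0, 104, 40) mm in the frame of cam_vise; the pin runs along the vise's x axis; axes as cam_vise.
- lever_grip (a point): Point on the centre line of the cam lever's black grip, 85 mm from the hinge pin. The grip is round, 19 mm in diameter, and runs from 46 to 118 mm from the pin; a steel bar 16 mm wide joins it to the pin.
- cam_lever (a joint): Lever angle (rad) from vertical, leaning to the vise's +y, away from the block; grows as the lever swings down. Starts at 0 to 0.2 (open) and stays there. With the block in, it resists from about 0.7 (up to 6 N at the grip) and springs back if let go before dead centre at 1.25; past about 1.3 it snaps by itself to its stop at 1.55 (level) and stays. Empty, there is no resistance or snap.
- vise_jaw: Moving jaw, a spring-loaded steel bar 56 x 10 x 12 mm across the bed, top 14 mm above it; axes as the vise, origin at the vise's origin when the lever is at 0. Its face is then at y = 42 in the vise: a 72 mm gap for the 60 mm block. It moves to -y as the lever closes (4 mm at 0.2, up to 17 mm) and slides the block on against the fixed jaw.
- tape_roll: Bystander: a roll of tan tape lying flat, 69 mm in diameter, 18 mm high; origin at the centre of its underside.
- chasing_hammer: Bystander: a small hammer with a wooden handle, 202 mm long along its y axis, lying on the table; origin at the middle of its underside.
- pliers_flat: Bystander: a pair of pliers 130 mm long along its x axis, lying on the table; origin at the middle of its underside.
Mind the look-alikes: they are no part of the job. Leave any green look-alike of the part that bears block_center alone.

How it is judged:
By the outcome, as a careful person would: the job done as asked, in the order asked, and still so for the second after the job is handed in, with the robot touching nothing.
It also fails if it takes over 51 s, if anything falls off the work surface, if the arm or the gripper's body presses on something with over 40 N, if the wrist force passes 120 N, or if a joint passes its speed limit or range.

## Working session

There is one attempt and no reset: what is moved stays moved. The work goes in short steps, Python scripts to look and compute and a tool call to move; the robot and the scene stay as the last step left them, time stands still between calls to the robot, and variables do not carry over. Pictures are saved under pics/ and viewed, and the job is handed in when it is done.

Besides the shell and the picture viewer there is one more tool, called after "Emit:" as name(argument=value, ...), one argument or row to a line, values as JSON. servo_tool: Moves the arm, as the interface text tells. Its arguments: {"type":"object","properties":{"increments":{"type":"array"},"squeeze":{"type":"number"}},"required":["increments"]}

```bash
mkdir -p pics; ls; python3 - <<'E'
from plant import manip
import cv2
s=manip.sense(); print(s)
for n in("scene","top"):
    c=manip.read_camera(n); cv2.imwrite(f"pics/{n}0.png",c["img"][:,:,::-1])
    print(n,{k:v for k,v in c.items() if k!="img"})
E
```

```text
pics
{'clock': 0.0, 'joints': array([ 6.12482975e+01,  3.05679539e+00,  9.24918262e+01, -4.68859387e-04,
        8.45680688e+01, -6.81769195e+00]), 'qvel': array([-0.02196223, -0.04878122,  0.02089147,  0.04115184,  0.02594864,
       -0.05926584]), 'joint_torque': array([ 4.18096288e-04, -3.93678939e+01, -3.70179641e+01, -5.15756653e-06,
        6.87493608e-03, -1.58218927e-05]), 'tcp_pos': array([0.23315889, 0.57921506, 0.2300708 ]), 'orientation': array([-1.79986611e+02,  1.15920616e-01,  6.80660478e+01]), 'force': array([-0.26660496, -0.87018806, -0.08089963]), 'moment': array([-0.00365709, -0.02458808, -0.00159406]), 'opening': 0.08551937233857054}
scene {'fx': 351.7597215229794, 'fy': 351.7597215229794, 'cx': 251.40406517726444, 'cy': 184.72831905652282, 'position': array([ 0.02413841, -0.56712183,  0.88514042]), 'rotation': array([ 43.88410774,   1.02019179, -45.07971355])}
top {'fx': 476.69272781948297, 'fy': 476.69272781948297, 'cx': 255.80354887139362, 'cy': 188.25908252569053, 'position': array([ 0.48549029, -0.00627717,  1.67131937]), 'rotation': array([  3.86244847,  -0.40463798, -91.47567389])}
```

View pics/scene0.png

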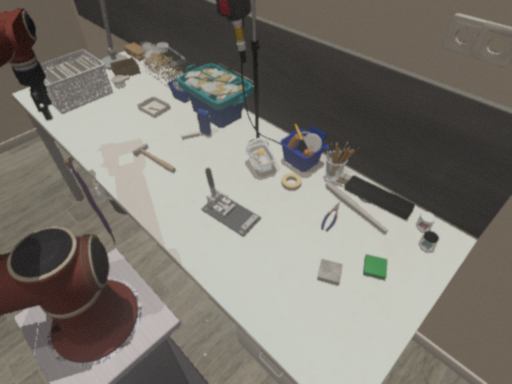

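View pics/top0.png

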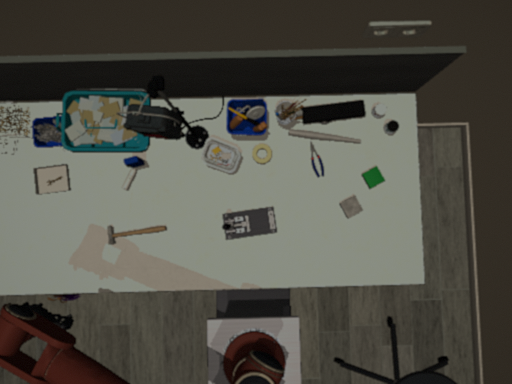

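```bash
cat > h.py <<'E'
import numpy as np,cv2
from scipy.spatial.transform import Rotation as R
from plant import manip
def ray(c,u,v):
    M=R.from_euler('xyz',c["rotation"],degrees=True).as_matrix()
    return M@np.array([(u-c["cx"])/c["fx"],-(v-c["cy"])/c["fy"],-1.])
def px2w(c,u,v,z):
    d=ray(c,u,v);p=c["position"];return p+d*(z-p[2])/d[2]
def w2px(c,P):
    M=R.from_euler('xyz',c["rotation"],degrees=True).as_matrix()
    q=(np.asarray(P)-c["position"])@M
    return np.stack([c["cx"]+c["fx"]*q[...,0]/-q[...,2],c["cy"]-c["fy"]*q[...,1]/-q[...,2]],-1)
def crop(c,u0,v0,u1,v1,s,name):
    im=cv2.resize(c["img"][v0:v1,u0:u1],None,fx=s,fy=s,interpolation=cv2.INTER_CUBIC)
    cv2.imwrite(name,im[:,:,::-1]);return
E
python3 - <<'E'
from h import *
import pickle
c={n:manip.read_camera(n) for n in("scene","top")}
pickle.dump(c,open("c0.pkl","wb"))
crop(c["top"],215,195,285,245,11,"pics/tv.png")
crop(c["top"],330,185,370,225,14,"pics/tb.png")
crop(c["scene"],195,160,270,240,7,"pics/sv.png")
crop(c["scene"],310,250,350,290,14,"pics/sb.png")
E
```

```text
(no output)
```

View pics/tv.png

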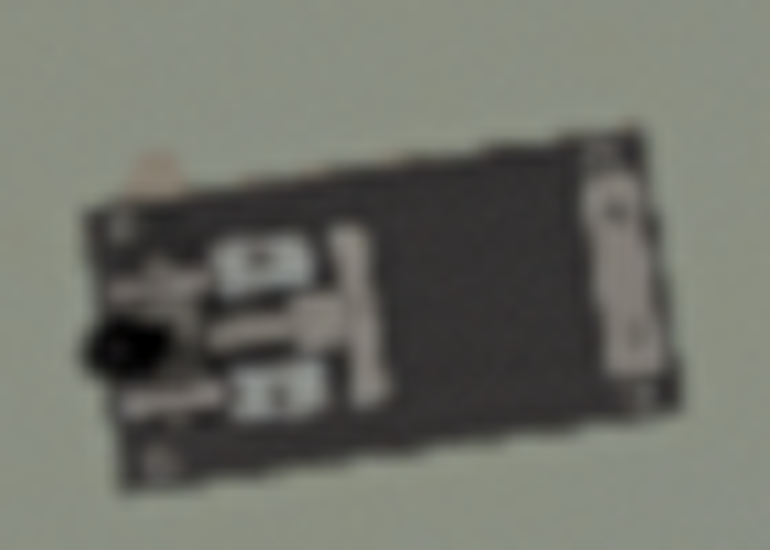

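View pics/tb.png

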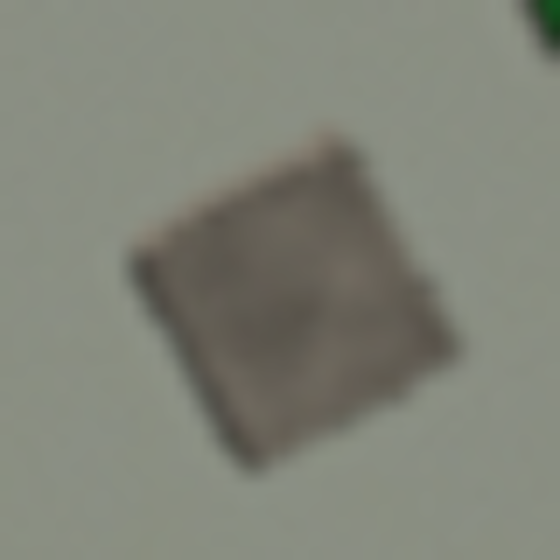

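View pics/sv.png

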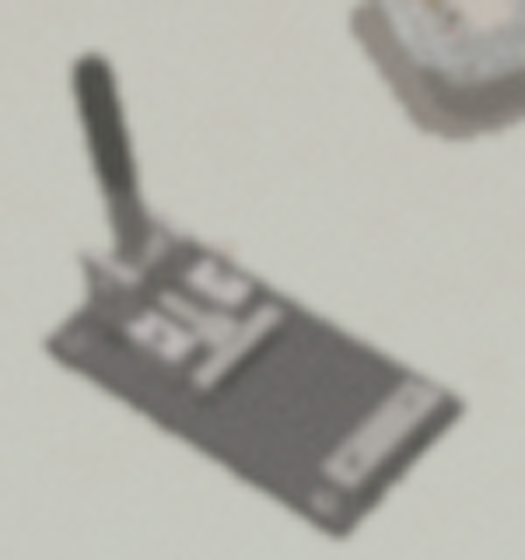

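View pics/sb.png

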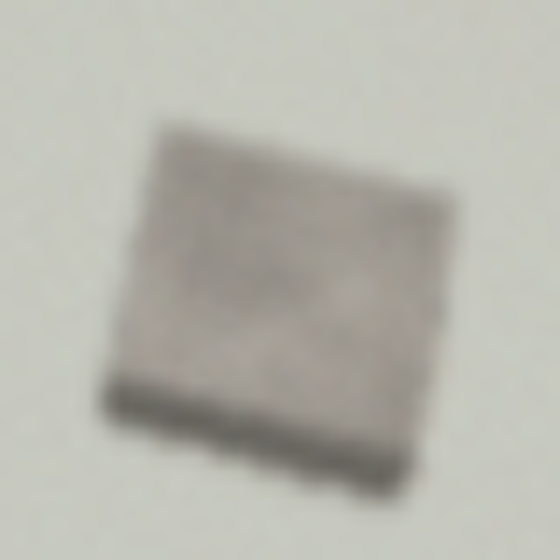

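```bash
cat > fit.py <<'E'
from h import *
import pickle
from scipy.optimize import least_squares
def T(p,pts,z0=0):
    a=p[2];pts=np.asarray(pts,float)
    return np.c_[p[0]+pts[:,0]*np.cos(a)-pts[:,1]*np.sin(a),p[1]+pts[:,0]*np.sin(a)+pts[:,1]*np.cos(a),pts[:,2]+z0]
def cp(l,s,u0,v0): return (np.array(l,float)+.5)/s-.5+[u0,v0]
if __name__=="__main__":
    c=pickle.load(open("c0.pkl","rb"))
    # vise, model corners, order top img: (88,212)...
    m=[(46,128,8),(46,-52,8),(-46,-52,8),(-46,128,8)]
    m=np.array(m)/1000.
    tv=cp([(88,212),(637,130),(680,408),(124,490)],11,215,195)
    sv=cp([(47,345),(343,535),(463,405)],7,195,160); ms=m[[3,2,1]]
    for w in((1,1),(1,0),(0,1)):
        f=lambda p:np.r_[w[0]*(w2px(c["top"],T(p,m))-tv).ravel(),w[1]*(w2px(c["scene"],T(p,ms))-sv).ravel()]
        r=least_squares(f,[.42,0,-np.pi/2+3],x_scale=[.01,.01,.1])
        best=min((least_squares(f,[.42,0,a],x_scale=[.01,.01,.1]) for a in np.arange(0,6.2,1.5)),key=lambda r:r.cost)
        print("vise",w,best.x[:2],np.degrees(best.x[2]),np.abs(best.fun).max(),np.round(best.fun,2))
    h=.03;b=np.array([(h,h,.019),(h,-h,.019),(-h,-h,.019),(-h,h,.019)])
    bb=b*[1,1,0]
    tb=cp([(143,258),(338,142),(455,350),(258,465)],14,330,185)
    sb=cp([(160,125),(455,195),(415,455),(108,385)],14,310,250)
    # top image: up=+x world, left=+y ; (left)(up)(right)(down)
    for w in((1,1),(1,0),(0,1)):
        res=[]
        for k in range(4):
            f=lambda p:np.r_[w[0]*(w2px(c["top"],T(p,b))-tb).ravel(),w[1]*(w2px(c["scene"],T(p,np.roll(b,k,0)))-sb).ravel()]
            for a in np.arange(0,6.2,1.5): res.append(least_squares(f,[.45,-.3,a],x_scale=[.01,.01,.1]))
        best=min(res,key=lambda r:r.cost)
        print("block",w,best.x[:2],np.degrees(best.x[2]),np.round(best.fun,2))
E
python3 fit.py
```

```text
vise (1, 1) [ 0.48159737 -0.03519647] 366.79659989526226 1.146262568701843 [-0.05 -0.27  1.15 -0.24  1.11  0.68  0.37  0.73 -1.03 -1.13 -0.55 -0.82
  0.52 -1.09]
vise (1, 0) [ 0.48250606 -0.03297369] 6.890285227876253 0.7080888844905644 [-0.71 -0.45  0.48 -0.51  0.48  0.41 -0.25  0.54 -0.   -0.   -0.   -0.
  0.   -0.  ]
vise (0, 1) [ 0.4797256  -0.03879275] 6.7186978418331345 0.9325294553713661 [ 0.    0.    0.    0.    0.    0.    0.    0.   -0.75 -0.26 -0.2   0.22
  0.93 -0.12]
block (1, 1) [ 0.52402408 -0.35212793] 28.157810612465525 [ 0.22  0.54  1.18  0.29  1.57  0.45  0.74  0.81 -0.48 -0.94 -0.16 -0.8
  0.05 -0.63 -0.26 -1.23]
block (1, 0) [ 0.52592144 -0.34897454] 387.9967429181236 [-0.69 -0.02  0.28 -0.22  0.63 -0.04 -0.22  0.27 -0.   -0.   -0.   -0.
 -0.   -0.   -0.   -0.  ]
block (0, 1) [ 0.52215421 -0.35419181] 118.25894883366765 [ 0.    0.   -0.    0.   -0.   -0.    0.   -0.   -0.32 -0.08  0.05  0.05
  0.31  0.3  -0.06 -0.29]
```

```bash
cat > sil.py <<'E'
from fit import *
def render(c,P,box,ss=8,blur=0.6):
    u0,v0,u1,v1=box
    q=w2px(c,P); hull=cv2.convexHull(((q-[u0,v0]+.5)*ss*16).astype(np.int32).reshape(-1,1,2)) 
    m=np.zeros(((v1-v0)*ss,(u1-u0)*ss),np.float32)
    cv2.fillConvexPoly(m,hull,1.,shift=4)
    m=cv2.GaussianBlur(m,(0,0),blur*ss)
    return cv2.resize(m,(u1-u0,v1-v0),interpolation=cv2.INTER_AREA)
def fitsil(c,box,P3,p0,zs=None,show=None):
    u0,v0,u1,v1=box
    g=c["img"][v0:v1,u0:u1].astype(np.float32)
    bgc=np.median(np.r_[g[0],g[-1]],0)
    d=np.abs(g.mean(2)-bgc.mean())
    d=np.clip(d/show,0,1)
    from scipy.optimize import minimize
    def f(p):
        m=render(c,T([p[0]/100,p[1]/100,p[2]/10],P3),box,blur=p[3]); return ((m-d)**2).sum()
    s=[p0[0]*100,p0[1]*100,p0[2]*10,.6]
    for _ in range(3):
        r=minimize(f,s,method="Nelder-Mead",options=dict(initial_simplex=np.array([s]+[np.array(s)+v for v in np.diag([.4,.4,.5,.2])]),xatol=1e-3,fatol=1e-4)); s=r.x
    return s[0]/100,s[1]/100,np.degrees(s[2]/10),s[3],r.fun,d.size
if __name__=="__main__":
    c=pickle.load(open("c0.pkl","rb"))
    h=.03;b=np.array([(x,y,z) for x in(h,-h) for y in (h,-h) for z in(0,.019)])
    v=np.array([(x,y,z) for x in(.046,-.046) for y in (-.052,.128) for z in(0,.008)])
    for th in (25,45):
        print("b top",fitsil(c["top"],(335,190,365,222),b,[.525,-.35,np.radians(28)],show=th))
        print("b scn",fitsil(c["scene"],(313,254,347,290),b,[.525,-.35,np.radians(28)],show=th))
E
python3 sil.py
```

```text
b top (np.float64(0.5262379283759563), np.float64(-0.34916126988700147), np.float64(26.90896542069279), np.float64(0.7072843559777366), np.float64(16.601770401000977), 960)
b scn (np.float64(0.5224471646684357), np.float64(-0.35411956469049355), np.float64(27.46233385818401), np.float64(0.6923285554516134), np.float64(16.75716781616211), 1224)
b top (np.float64(0.525730813148992), np.float64(-0.34878932165598514), np.float64(27.377816200835614), np.float64(0.6003313554128686), np.float64(4.235380172729492), 960)
b scn (np.float64(0.5220542965330079), np.float64(-0.35428183378181144), np.float64(26.92727476138432), np.float64(0.6221510456682084), np.float64(4.605260848999023), 1224)
```

```bash
cat > mv.py <<'E'
from h import *
def go(x,y,z,yaw,s=None,pitch=None):
    s=s or manip.sense()
    R0=R.from_euler('xyz',s["orientation"],degrees=True)
    R1=R.from_euler('xyz',[180,0,yaw],degrees=True)
    d=R0.inv().apply(np.array([x,y,z])-s["tcp_pos"])*100
    print("shift cm",np.round(d,2),"turn",np.round((R0.inv()*R1).as_rotvec(degrees=True),2))
def st():
    s=manip.sense(); print(s["clock"],np.round(s["tcp_pos"],4),np.round(s["orientation"],2),np.round(s["force"],1),round(s["opening"],4))
E
python3 -c "
from mv import *
go(.524,-.352,.2,27.5)"
```

```text
shift cm [-75.54  61.76   3.14] turn [2.000e-02 8.000e-02 4.057e+01]
```

Emit:
servo_tool(
  increments=[
    [[-19,15.5,0],[0,0,10],-1],
    [[-38,31,0.5],[0,0,20],-1],
    [[-57,46.5,1.5],[0,0,30],-1],
    [[-75.5,61.8,3.1],[0,0,40.6],-1],
    [[-75.5,61.8,3.1],[0,0,40.6],-1],
    [[-75.5,61.8,3.1],[0,0,40.6],-1],
    [[-75.5,61.8,3.1],[0,0,40.6],-1],
    [[-75.5,61.8,3.1],[0,0,40.6],-1],
    [[-75.5,61.8,3.1],[0,0,40.6],-1],
    [[-75.5,61.8,3.1],[0,0,40.6],-1],
    [[-75.5,61.8,3.1],[0,0,40.6],-1],
    [[-75.5,61.8,3.1],[0,0,40.6],-1],
    [[-75.5,61.8,3.1],[0,0,40.6],-1],
    [[-75.5,61.8,3.1],[0,0,40.6],-1],
    [[-75.5,61.8,3.1],[0,0,40.6],-1],
    [[-75.5,61.8,3.1],[0,0,40.6],-1],
    [[-75.5,61.8,3.1],[0,0,40.6],-1],
    [[-75.5,61.8,3.1],[0,0,40.6],-1],
    [[-75.5,61.8,3.1],[0,0,40.6],-1],
    [[-75.5,61.8,3.1],[0,0,40.6],-1],
  ],
)

```text
clock: 2.7
tcp_pos: [0.5246, -0.3508, 0.2007]
orientation: [179.9, 0.1, 27.5]
force: [-0.0, -0.3, -0.4]
opening: 0.0851
```

```bash
python3 -c "
from mv import *
st()
go(.524,-.352,.06,27.5)"
```

```text
2.7 [ 0.5246 -0.3508  0.2007] [1.7994e+02 5.0000e-02 2.7530e+01] [-0.  -0.3 -0.4] 0.0851
shift cm [-0.09  0.06 14.07] turn [0.06 0.05 0.03]
```

Close in just above the block and look to check the alignment.

Emit:
servo_tool(
  increments=[
    [[-0.1,0,5],[0,0,0],-1],
    [[-0.1,0.1,10],[0,0,0],-1],
    [[-0.1,0.1,15.5],[0,0,0],-1],
    [[-0.1,0.1,15.5],[0,0,0],-1],
  ],
)

```text
clock: 3.2
tcp_pos: [0.5206, -0.3489, 0.0404]
orientation: [-179.5, 0.3, 27.6]
force: [-0.1, -0.5, 0.1]
opening: 0.0854
```

```bash
python3 - <<'E'
from mv import *
st()
import pickle
c={n:manip.read_camera(n) for n in("scene","top")}
pickle.dump(c,open("c1.pkl","wb"))
crop(c["top"],310,165,390,245,7,"pics/t1.png")
crop(c["scene"],280,210,370,300,6,"pics/s1.png")
E
```

```text
3.2 [ 0.5206 -0.3489  0.0404] [-179.46    0.29   27.57] [-0.1 -0.5  0.1] 0.0854
```

View pics/t1.png

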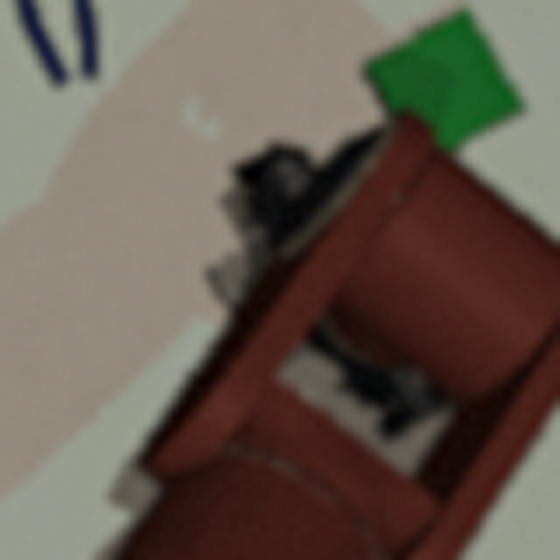

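View pics/s1.png

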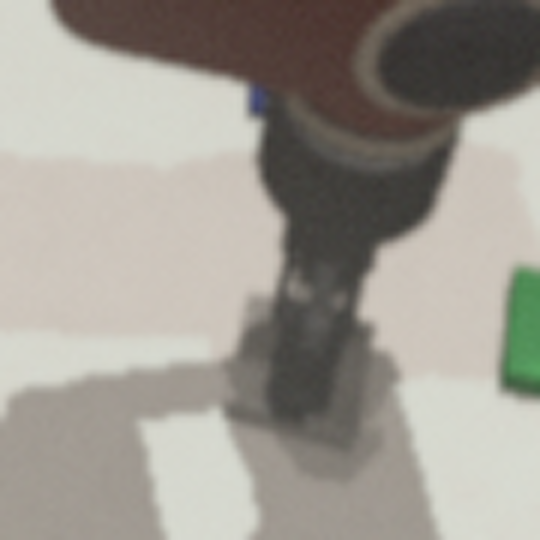

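```bash
python3 - <<'E'
from mv import *
import pickle
c=pickle.load(open("c1.pkl","rb"))["scene"]
st();s=manip.sense()
M=R.from_euler('xyz',s["orientation"],degrees=True).as_matrix()
print(M.round(3))
for x in(-.043,-.057):
  for y in (-.011,.011):
    P=s["tcp_pos"]+M@np.array([x,y,-.013]); q=w2px(c,P); print(x,y,P.round(3),((q-[280,210]+.5)*6-.5).round(0))
# block front bottom corners with scene-fit pose
from fit import T
for p in ([.5222,-.3542,np.radians(27.2)],[.524,-.3516,np.radians(27.2)]):
  q=w2px(c,T(p,np.array([(-.03,-.03,0),(-.03,.03,0),(-.03,-.03,.019),(-.03,.03,.019)])));print(((q-[280,210]+.5)*6-.5).round(0))
go(.524,-.352,.04,27.5)
crop(c,315,240,350,290,14,"pics/s1b.png")
E
```

```text
3.3 [ 0.5247 -0.3525  0.0472] [1.7988e+02 2.0000e-02 2.7560e+01] [-0.4 -1.   0.8] 0.0851
[[ 0.887  0.463  0.001]
 [ 0.463 -0.887 -0.002]
 [-0.     0.002 -1.   ]]
-0.043 -0.011 [ 0.481 -0.363  0.06 ] [275. 385.]
-0.043 0.011 [ 0.492 -0.382  0.06 ] [326. 398.]
-0.057 -0.011 [ 0.469 -0.369  0.06 ] [269. 413.]
-0.057 0.011 [ 0.479 -0.389  0.06 ] [321. 427.]
[[351. 458.]
 [220. 422.]
 [358. 437.]
 [225. 402.]]
[[349. 452.]
 [218. 416.]
 [356. 431.]
 [223. 395.]]
shift cm [-0.04 -0.07  0.71] turn [0.12 0.02 0.06]
```

View pics/s1b.png

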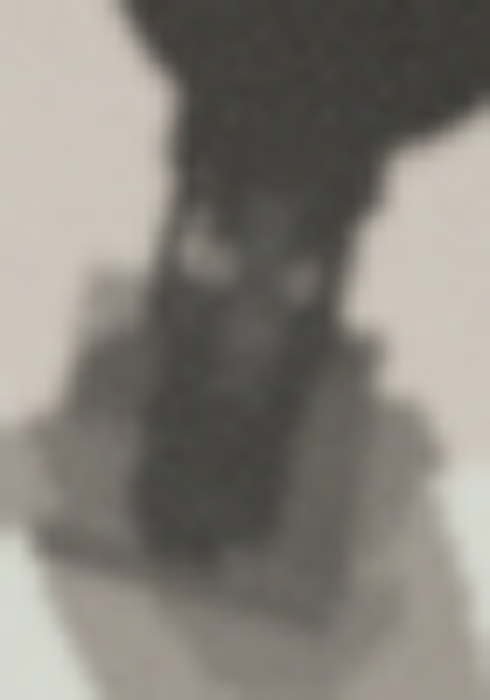

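Emit:
servo_tool(
  increments=[
    [[-0.1,-0.1,2.0],[0.1,0,0],-1],
    [[-0.1,-0.1,4.0],[0.1,0,0],-1],
    [[-0.1,-0.1,4.6],[0.1,0,0],-1],
    [[-0.1,-0.1,4.6],[0.1,0,0],-1],
    [[-0.1,-0.1,4.6],[0.1,0,0],-1],
  ],
  squeeze=60,
)

```text
clock: 3.92
tcp_pos: [0.5237, -0.3524, 0.0016]
orientation: [179.9, 0.0, 27.6]
force: [0.8, -0.6, 1.1]
opening: 0.0854
```

```bash
python3 -c "
from mv import *
st()
go(.524,-.352,0,27.5)"
```

```text
3.925 [ 0.5237 -0.3524  0.0016] [1.7993e+02 1.0000e-02 2.7560e+01] [ 0.8 -0.6  1.1] 0.0854
shift cm [ 0.05 -0.02  0.16] turn [0.07 0.01 0.06]
```

Emit:
servo_tool(
  increments=[
    [[0,0,0.1],[0,0,0],-0.6],
    [[0,0,0.1],[0,0,0],0.0],
    [[0,0,0.1],[0,0,0],0.5],
    [[0,0,0.1],[0,0,0],1],
    [[0,0,0.1],[0,0,0],1],
    [[0,0,0.1],[0,0,0],1],
    [[0,0,0.1],[0,0,0],1],
    [[0,0,0.1],[0,0,0],1],
  ],
)

```text
clock: 4.92
tcp_pos: [0.5249, -0.3529, 0.002]
orientation: [179.8, -0.1, 27.6]
force: [1.3, 0.7, 6.1]
opening: 0.0587
```

```bash
python3 -c "
from mv import *
st()"
```

```text
4.925 [ 0.5249 -0.3529  0.002 ] [ 1.798e+02 -9.000e-02  2.755e+01] [1.3 0.7 6.1] 0.0587
```

Emit:
servo_tool(
  increments=[
    [[0,0,-2],[0,0,0],1],
    [[0,0,-5],[0,0,0],1],
    [[0,0,-9],[0,0,0],1],
    [[0,0,-13],[0,0,0],1],
    [[0,0,-16],[0,0,0],1],
    [[0,0,-16],[0,0,0],1],
  ],
)

```text
clock: 5.68
tcp_pos: [0.5252, -0.3536, 0.165]
orientation: [179.5, -0.2, 27.5]
force: [0.9, -0.3, -5.5]
opening: 0.0582
```

```bash
python3 - <<'E'
from mv import *
st()
a=np.radians(6.8);V=np.array([.481,-.036])
t=V+.004*np.array([-np.sin(a),np.cos(a)]);print(t)
go(*t,.12,6.8)
c={n:manip.read_camera(n) for n in("scene","top")}
crop(c["scene"],280,180,370,280,6,"pics/s2.png")
import pickle;pickle.dump(c,open("c2.pkl","wb"))
E
```

```text
5.675 [ 0.5252 -0.3536  0.165 ] [ 1.7953e+02 -1.7000e-01  2.7550e+01] [ 0.9 -0.3 -5.5] 0.0582
[ 0.48052638 -0.03202814]
shift cm [ 10.9  -30.61   4.28] turn [ 0.43 -0.25 20.75]
```

View pics/s2.png

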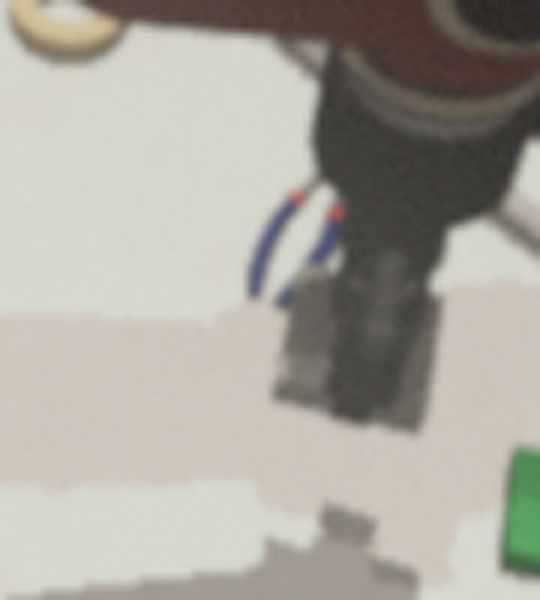

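```bash
python3 - <<'E'
from mv import *
from fit import cp
import pickle
from scipy.optimize import least_squares
c=pickle.load(open("c2.pkl","rb"))
for n in c: print(n)
s=manip.sense();st()
M=R.from_euler('xyz',s["orientation"],degrees=True).as_matrix()
crop(c["scene"],320,215,360,260,14,"pics/s2b.png")
def pr(dy,dz=.002,x=-.03):
    return ((w2px(c["scene"],np.array([s["tcp_pos"]+M@np.array([x,dy+y,z]) for y in(-.03,.03) for z in (dz,dz-.019)]))-[320,215]+.5)*14-.5).round(0)
for dy in(0,-.005): print(dy,pr(dy).tolist())
print("finger",((w2px(c["scene"],np.array([s["tcp_pos"]+M@np.array([-.03-.014,y,-.006]) for y in(-.011,.011)]))-[320,215]+.5)*14-.5).round(0))
crop(c["top"],300,150,400,230,7,"pics/t2.png")
E
```

```text
scene
top
5.775 [ 0.5233 -0.3519  0.1602] [ 1.7995e+02 -1.0000e-02  2.7550e+01] [ 0.1 -0.7 -5.8] 0.0582
0 [[52.0, 453.0], [67.0, 390.0], [402.0, 537.0], [422.0, 475.0]]
-0.005 [[24.0, 446.0], [37.0, 383.0], [372.0, 530.0], [392.0, 468.0]]
finger [[156. 520.]
 [287. 552.]]
```

View pics/s2b.png

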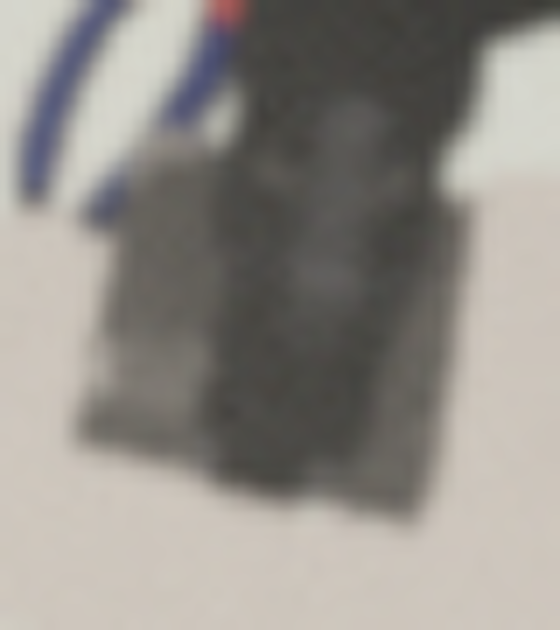

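View pics/t2.png

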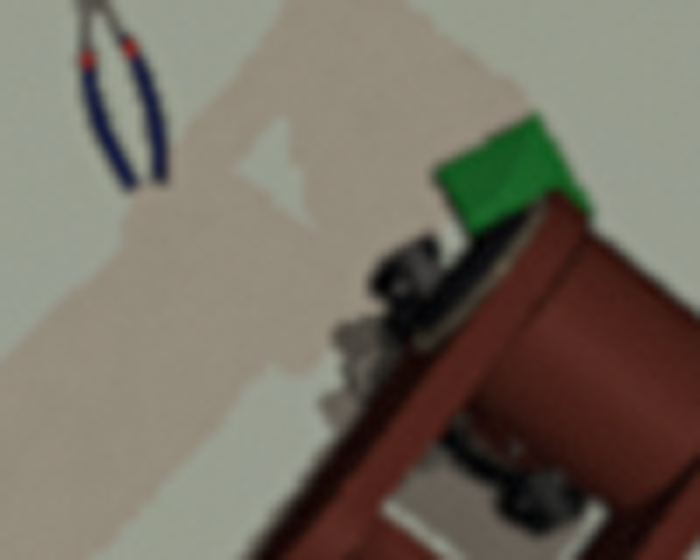

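```bash
python3 - <<'E'
from mv import *
go(.481,-.036,.13,6.8)
E
```

```text
shift cm [ 10.86 -29.97   3.  ] turn [ 4.000e-02 -2.000e-02  2.075e+01]
```

Emit:
servo_tool(
  increments=[
    [[2,-5,0.3],[0,0,3.5],1],
    [[4,-10,0.8],[0,0,7],1],
    [[6,-15,1.5],[0,0,10.5],1],
    [[8,-20,2.0],[0,0,14],1],
    [[10,-25,2.5],[0,0,18],1],
    [[10.9,-30,3],[0,0,20.7],1],
    [[10.9,-30,3],[0,0,20.7],1],
    [[10.9,-30,3],[0,0,20.7],1],
    [[10.9,-30,9.5],[0,0,20.7],1],
    [[10.9,-30,9.5],[0,0,20.7],1],
    [[10.9,-30,9.5],[0,0,20.7],1],
    [[10.9,-30,9.5],[0,0,20.7],1],
    [[10.9,-30,9.5],[0,0,20.7],1],
  ],
)

```text
clock: 7.4
tcp_pos: [0.4829, -0.0361, 0.0672]
orientation: [179.9, -0.2, 6.8]
force: [1.0, -1.0, -5.4]
opening: 0.0582
```

```bash
python3 - <<'E'
from mv import *
st()
c={n:manip.read_camera(n) for n in("scene","top")}
st()
crop(c["scene"],190,150,270,240,7,"pics/s3.png")
crop(c["top"],210,170,300,250,8,"pics/t3.png")
import pickle;pickle.dump(c,open("c3.pkl","wb"))
E
```

```text
7.4 [ 0.4829 -0.0361  0.0672] [179.89  -0.23   6.83] [ 1.  -1.  -5.4] 0.0582
7.5 [ 0.4822 -0.0358  0.0664] [ 1.7991e+02 -1.5000e-01  6.8400e+00] [ 0.2 -0.2 -5. ] 0.058
```

View pics/s3.png

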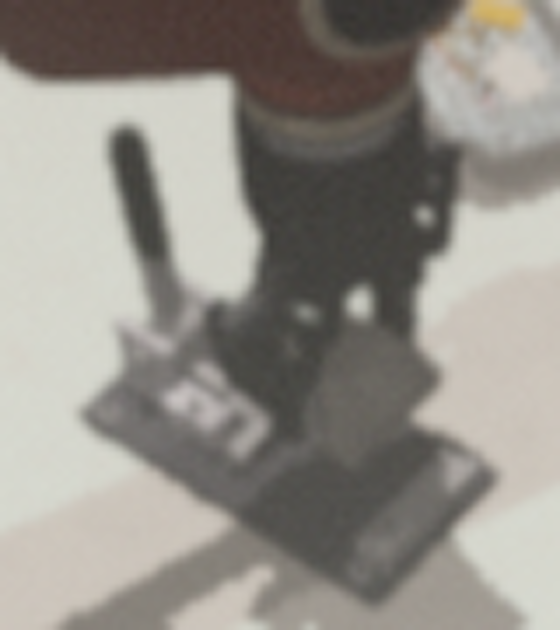

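View pics/t3.png

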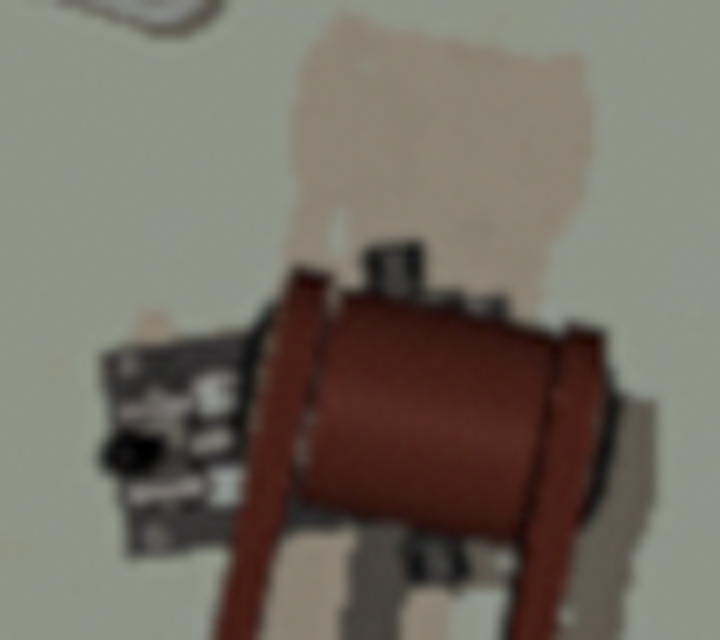

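```bash
cat > ov.py <<'E'
from mv import *
from fit import T
import pickle,sys
def ov(cf,n,box,s,name,tcp,rpy,dy,dz=.002,V=(.4797,-.0388,6.72),pitch=0):
    c=pickle.load(open(cf,"rb"))[n];u0,v0,u1,v1=box
    im=cv2.resize(c["img"][v0:v1,u0:u1],None,fx=s,fy=s,interpolation=cv2.INTER_CUBIC)[:,:,::-1].copy()
    im=cv2.convertScaleAbs(im,alpha=1.5)
    M=R.from_euler('xyz',rpy,degrees=True).as_matrix()
    f=lambda P:((w2px(c,np.array(P))-[u0,v0]+.5)*s-.5)
    h=.03
    rows=[[np.array(tcp)+M@np.array([x*h,dy+y*h,z]) for x,y in((-1,-1),(1,-1),(1,1),(-1,1))] for z in(dz,dz-.019)]
    for r,col in zip(rows,((0,255,255),(0,255,0))): cv2.polylines(im,[f(r).astype(int)],True,col,1)
    p=[V[0],V[1],np.radians(V[2])]
    for pts in ([(46,128,8),(46,-52,8),(-46,-52,8),(-46,128,8)],[(32,-30,22),(-32,-30,22),(-32,-30,8),(32,-30,8)],[(28,42,22),(-28,42,22),(-28,42,8),(28,42,8)]):
        cv2.polylines(im,[f(T(p,np.array(pts)/1000.)).astype(int)],True,(0,0,255),1)
    fg=[np.array(tcp)+M@np.array([x,y,-.006]) for x,y in((-.03,-.011),(-.044,-.011),(-.044,.011),(-.03,.011))]
    cv2.polylines(im,[f(fg).astype(int)],True,(255,0,255),1)
    cv2.imwrite(name,im)
E
python3 -c "
from ov import *
ov('c3.pkl','scene',(215,180,270,240),10,'pics/o3.png',[.4822,-.0358,.0664],[179.91,-.15,6.84],-.004)"
```

```text
(no output)
```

View pics/o3.png

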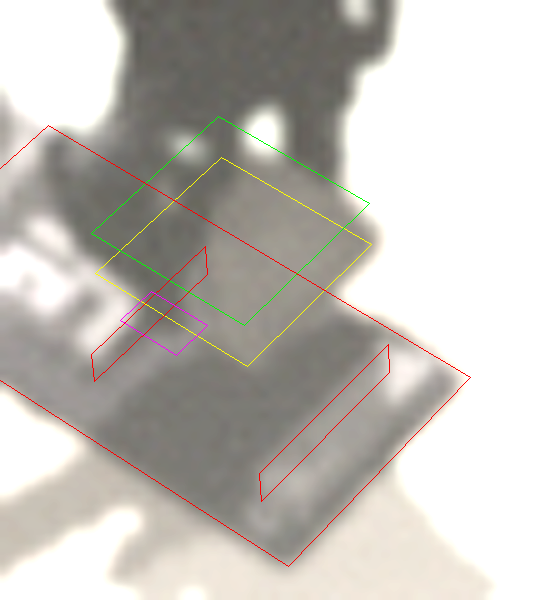

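```bash
python3 -c "
from h import *
import pickle
c=pickle.load(open('c3.pkl','rb'))['scene'];c['img']=cv2.convertScaleAbs(c['img'],alpha=1.6,beta=-20)
crop(c,220,190,260,225,18,'pics/s3b.png')"
```

```text
(no output)
```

View pics/s3b.png

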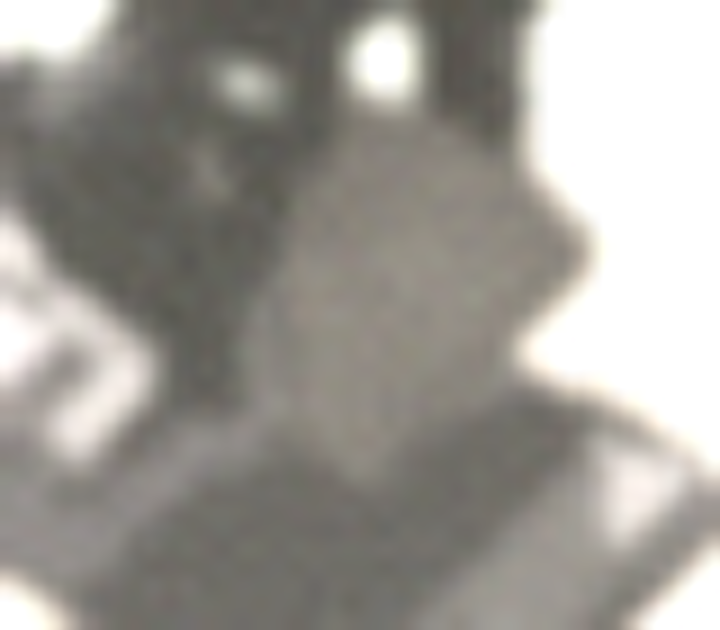

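Emit:
servo_tool(
  increments=[
    [[-0.2,0.1,1.5],[0,0,0],1],
    [[-0.2,0.1,3.2],[0.1,-0.1,0],1],
    [[-0.2,0.1,3.2],[0.1,-0.1,0],1],
    [[-0.2,0.1,3.2],[0.1,-0.1,0],1],
    [[-0.2,0.1,3.2],[0.1,-0.1,0],1],
    [[-0.2,0.1,3.2],[0.1,-0.1,0],1],
  ],
)

```text
clock: 8.25
tcp_pos: [0.4809, -0.0372, 0.0349]
orientation: [180.0, -0.1, 6.9]
force: [0.8, -0.0, -5.3]
opening: 0.058
```

```bash
python3 - <<'E'
from ov import *
st()
c={n:manip.read_camera(n) for n in("scene","top")}
pickle.dump(c,open("c4.pkl","wb"))
s=manip.sense();st()
for dy in (-3,):ov('c4.pkl','scene',(215,180,270,240),10,'pics/o4.png',s["tcp_pos"],s["orientation"],dy/1000)
d=c["scene"];d["img"]=cv2.convertScaleAbs(d["img"],alpha=1.6,beta=-20)
crop(d,215,180,270,240,10,"pics/s4.png")
E
```

```text
8.25 [ 0.4809 -0.0372  0.0349] [ 1.7999e+02 -1.1000e-01  6.8500e+00] [ 0.8 -0.  -5.3] 0.058
8.35 [ 0.4807 -0.0371  0.0347] [ 1.80e+02 -1.00e-01  6.85e+00] [ 0.3 -0.4 -5.3] 0.0583
```

View pics/o4.png

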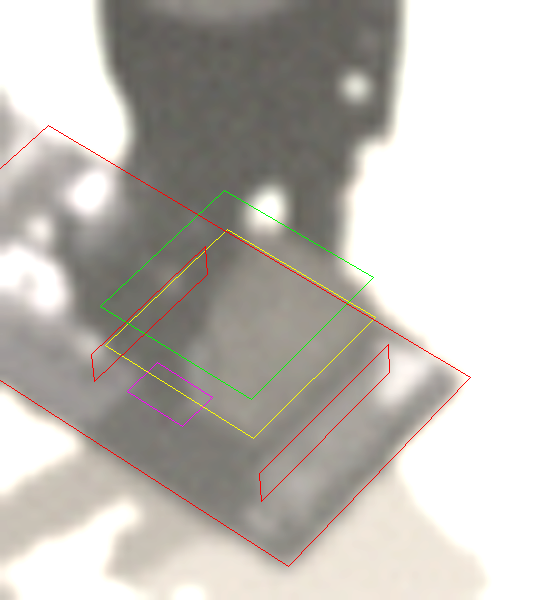

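View pics/s4.png

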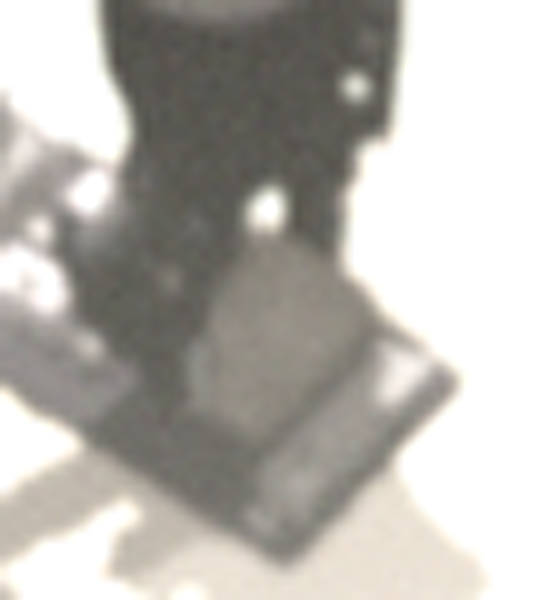

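Emit:
servo_tool(
  increments=[
    [[-0.05,-0.15,0],[0,0,0],1],
    [[-0.05,-0.15,0.6],[0,0,0],1],
    [[-0.05,-0.15,1.2],[0,0,0],1],
    [[-0.05,-0.15,1.8],[0,0,0],1],
    [[-0.05,-0.15,2.2],[0,0,0],1],
    [[-0.05,-0.15,2.2],[0,0,0],1],
  ],
)

```text
clock: 9.1
tcp_pos: [0.48, -0.033, 0.0152]
orientation: [-179.6, 0.0, 6.8]
force: [-11.5, 14.2, 19.5]
opening: 0.0583
```

```bash
python3 - <<'E'
from ov import *
st()
c={n:manip.read_camera(n) for n in("scene","top")}
pickle.dump(c,open("c5.pkl","wb"))
st()
d=c["scene"];d["img"]=cv2.convertScaleAbs(d["img"],alpha=1.6,beta=-20)
crop(d,215,180,270,240,10,"pics/s5.png")
E
```

```text
9.1 [ 0.48   -0.033   0.0152] [-1.7963e+02  4.0000e-02  6.7900e+00] [-11.5  14.2  19.5] 0.0583
9.2 [ 0.48   -0.033   0.0152] [-1.7964e+02  4.0000e-02  6.8000e+00] [-12.5  14.3  20.1] 0.0584
```

View pics/s5.png

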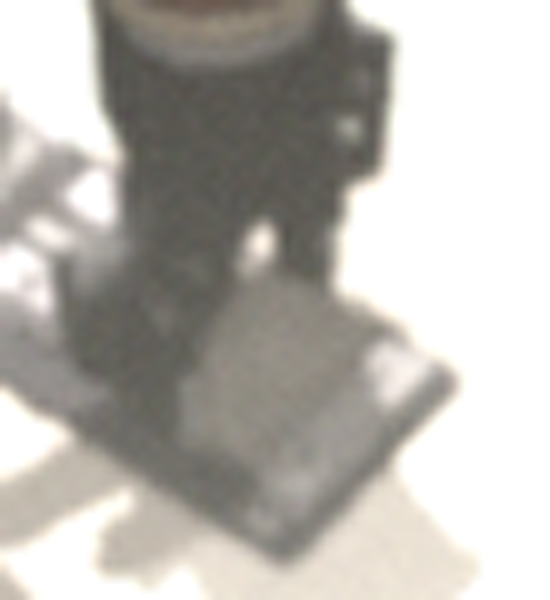

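Emit:
servo_tool(
  increments=[
    [[0,0,-0.8],[0,0,0],1],
    [[0,0,-1.6],[0,0,0],1],
    [[0,-0.4,-1.6],[-0.3,0,0],1],
    [[0,-0.4,-1.6],[-0.3,0,0],1],
  ],
)

```text
clock: 9.7
tcp_pos: [0.479, -0.0289, 0.0306]
orientation: [-179.9, 0.1, 6.8]
force: [-0.3, 0.1, -4.8]
opening: 0.0585
```

```bash
python3 - <<'E'
from ov import *
st()
c={n:manip.read_camera(n) for n in("scene","top")}
pickle.dump(c,open("c6.pkl","wb"))
st();s=manip.sense()
ov('c6.pkl','scene',(215,180,270,240),10,'pics/o6.png',s["tcp_pos"],s["orientation"],-.002)
d=c["scene"];d["img"]=cv2.convertScaleAbs(d["img"],alpha=1.6,beta=-20)
crop(d,215,180,270,240,10,"pics/s6.png")
E
```

```text
9.7 [ 0.479  -0.0289  0.0306] [-1.7993e+02  9.0000e-02  6.8100e+00] [-0.3  0.1 -4.8] 0.0585
9.8 [ 0.479  -0.029   0.0306] [-1.7993e+02  1.0000e-01  6.8000e+00] [-0.4 -0.3 -5.8] 0.0581
```

View pics/s6.png

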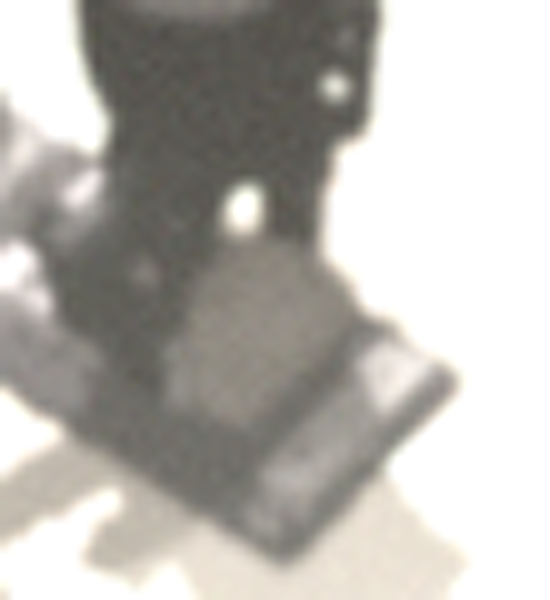

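View pics/o6.png

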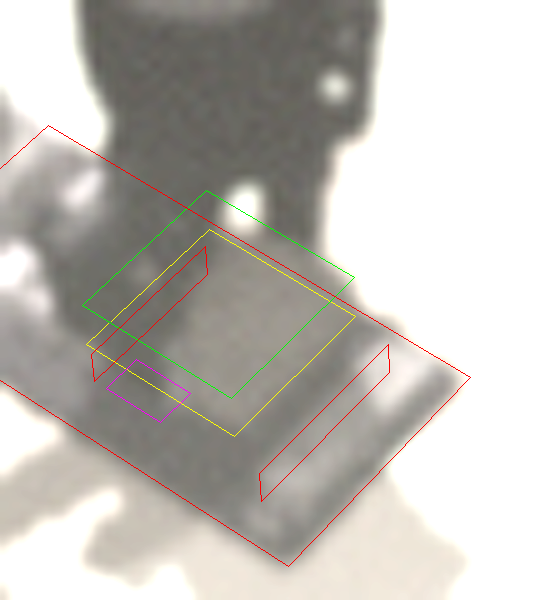

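```bash
python3 - <<'E'
from ov import *
ov('c5.pkl','scene',(220,190,260,235),16,'pics/o5.png',[.48,-.033,.0152],[-179.6,0,6.8],-.002)
c=pickle.load(open("c5.pkl","rb"))
d=c["scene"];d["img"]=cv2.convertScaleAbs(d["img"],alpha=2.2,beta=-80)
crop(d,220,190,260,235,13,"pics/s5b.png")
d=c["top"];d["img"]=cv2.convertScaleAbs(d["img"],alpha=1.8)
crop(d,210,180,290,250,9,"pics/t5b.png")
E
```

```text
(no output)
```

View pics/o5.png

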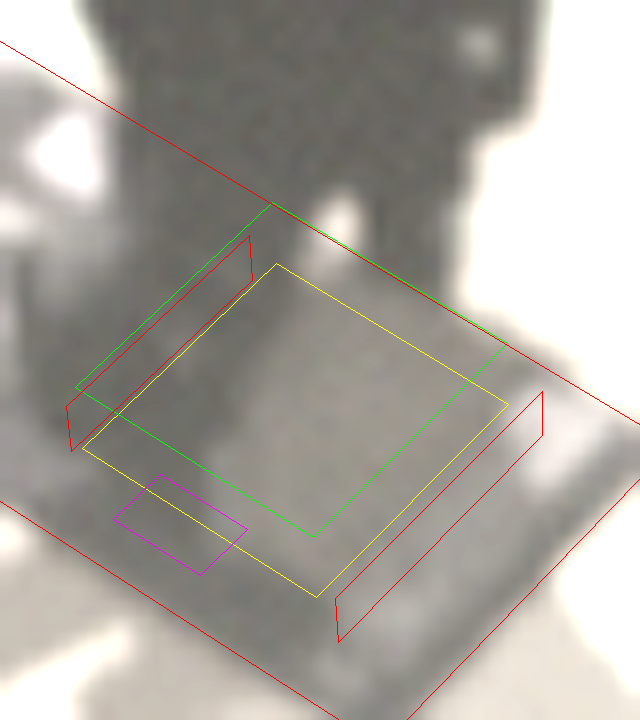

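View pics/s5b.png

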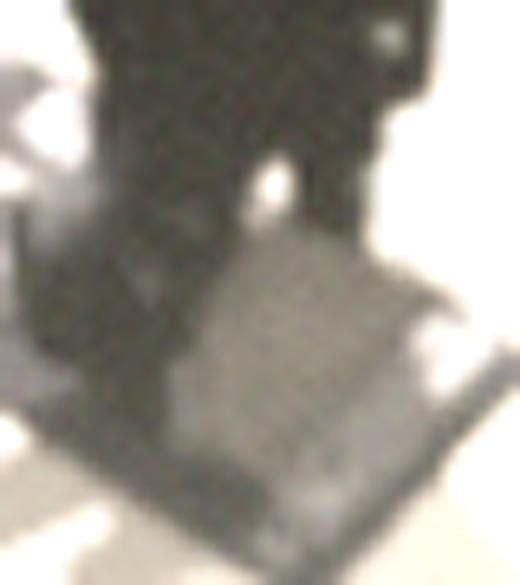

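View pics/t5b.png

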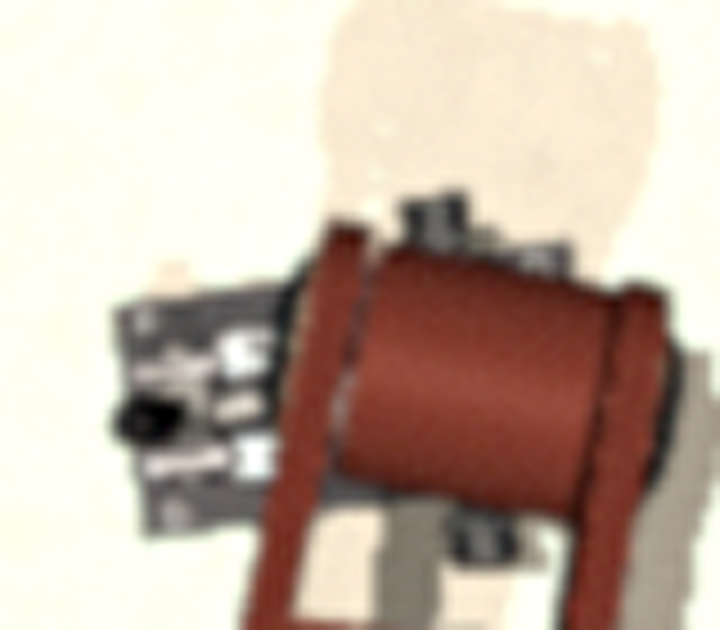

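Emit:
servo_tool(
  increments=[
    [[0.05,0,0.7],[0,0,0],1],
    [[0.05,0,1.2],[0,0,0],1],
    [[0.05,0,1.5],[0,0,0],1],
    [[0.05,0,1.7],[0,0,0],1],
    [[0.05,0,1.7],[0,0,0],1],
  ],
)

```text
clock: 10.42
tcp_pos: [0.4792, -0.029, 0.0141]
orientation: [-179.9, 0.2, 6.8]
force: [-3.8, -0.7, 0.4]
opening: 0.0584
```

```bash
python3 - <<'E'
from ov import *
st()
c={n:manip.read_camera(n) for n in("scene","top")}
pickle.dump(c,open("c7.pkl","wb"))
st();s=manip.sense()
d=c["scene"];d["img"]=cv2.convertScaleAbs(d["img"],alpha=1.6,beta=-20)
crop(d,215,180,270,240,10,"pics/s7.png")
E
```

```text
10.425 [ 0.4792 -0.029   0.0141] [-179.91    0.18    6.82] [-3.8 -0.7  0.4] 0.0584
10.525 [ 0.4793 -0.029   0.014 ] [-1.7993e+02  1.5000e-01  6.8200e+00] [-4.8  0.3  1.7] 0.058
```

View pics/s7.png

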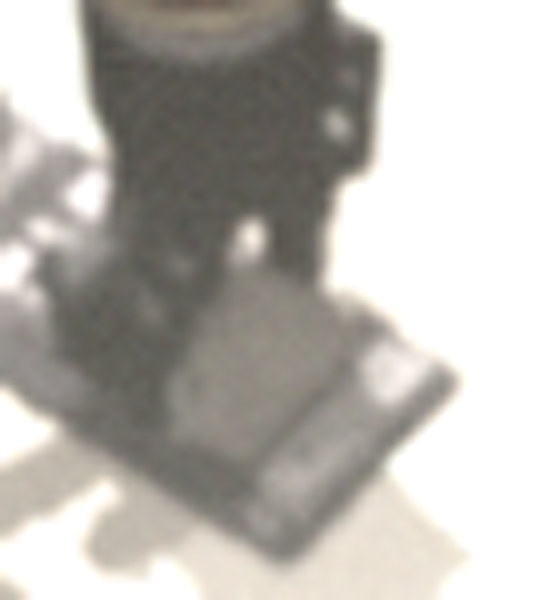

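Emit:
servo_tool(
  increments=[
    [[0,0,0.1],[0,0,0],1],
    [[0,0,0.1],[0,0,0],1],
    [[0,0,0.1],[0,0,0],1],
  ],
)

```text
clock: 10.9
tcp_pos: [0.4793, -0.0291, 0.0139]
orientation: [-179.9, 0.2, 6.8]
force: [-5.4, 0.2, 4.8]
opening: 0.0586
```

Emit:
servo_tool(
  increments=[
    [[0,0,0],[0,0,0],0.2],
    [[0,0,0],[0,0,0],-0.2],
    [[0,0,0],[0,0,0],-0.6],
    [[0,0,0],[0,0,0],-1],
    [[0,0,0],[0,0,0],-1],
    [[0,0,0],[0,0,0],-1],
    [[0,0,-3],[0,0,0],-1],
    [[0,0,-8],[0,0,0],-1],
    [[0,0,-13],[0,0,0],-1],
    [[0,0,-18],[0,0,0],-1],
    [[-2,5,-21],[0,0,0],-1],
    [[-4,11,-21],[0,0,0],-1],
    [[-6,16,-21],[0,0,0],-1],
    [[-8,20,-21],[0,0,0],-1],
    [[-8,20,-21],[0,0,0],-1],
  ],
)

```text
clock: 12.78
tcp_pos: [0.4235, -0.2396, 0.2238]
orientation: [-179.9, 0.2, 6.6]
force: [-0.9, 0.2, -0.2]
opening: 0.0852
```

```bash
python3 - <<'E'
from ov import *
st()
c={n:manip.read_camera(n) for n in("scene","top")}
pickle.dump(c,open("c8.pkl","wb"))
for d in c.values(): d["img"]=cv2.convertScaleAbs(d["img"],alpha=1.6,beta=-20)
crop(c["scene"],195,160,270,240,7,"pics/s8.png")
crop(c["top"],215,195,285,245,11,"pics/t8.png")
E
```

```text
12.775 [ 0.4235 -0.2396  0.2238] [-179.94    0.2     6.57] [-0.9  0.2 -0.2] 0.0852
```

View pics/s8.png

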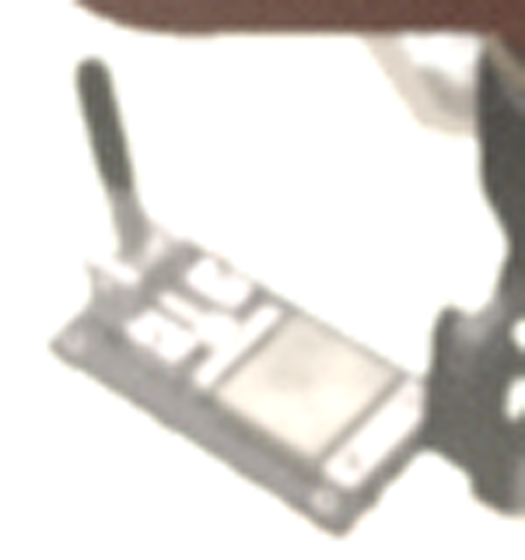

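View pics/t8.png

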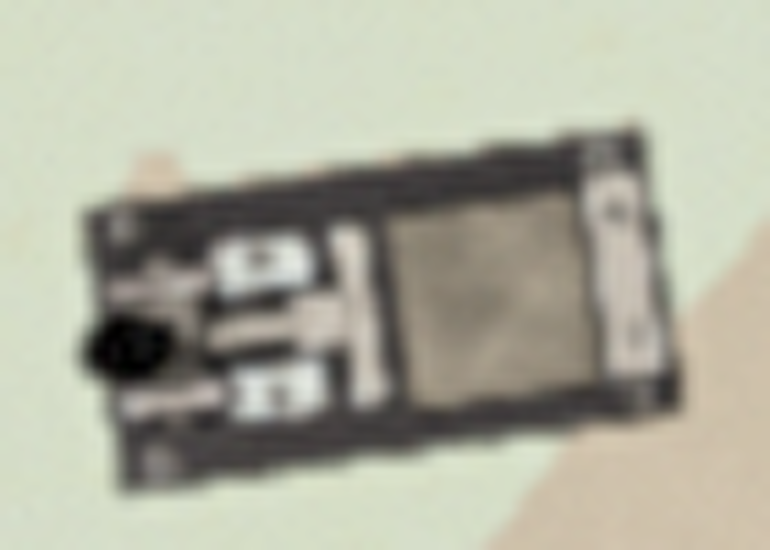

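```bash
python3 - <<'E'
from ov import *
from scipy.ndimage import map_coordinates
c=pickle.load(open("c8.pkl","rb"))
V=(.481,-.036,6.8)
for n in c:
  d=c[n];g=d["img"].astype(float).mean(2)
  p=[V[0],V[1],np.radians(V[2])]
  for name,z,lim in(("bed",.008,.062),("block",.027,.040)):
   for y in (-.015,-.005,.005,.015):
    xs=np.arange(-lim,lim,.0003)
    q=w2px(d,T(p,np.c_[xs,0*xs+y,0*xs+z]))
    v=map_coordinates(g,[q[:,1],q[:,0]],order=1); v=np.convolve(np.pad(v,7,mode='edge'),np.ones(15)/15,'valid')
    gr=np.gradient(v,xs*1000); h=len(xs)//2
    s=1 if name=="block" else -1
    i=np.argmax(s*gr[:h]);j=h+np.argmax(-s*gr[h:])
    print(n,name,y,round(xs[i]*1e3,1),round(xs[j]*1e3,1),"mid",round((xs[i]+xs[j])*500,2))
E
```

```text
scene bed -0.015 -50.0 44.2 mid -2.9
scene bed -0.005 -49.4 44.5 mid -2.45
scene bed 0.005 -50.3 44.8 mid -2.75
scene bed 0.015 -49.7 43.6 mid -3.05
scene block -0.015 -34.0 24.2 mid -4.9
scene block -0.005 -33.4 23.9 mid -4.75
scene block 0.005 -33.7 24.5 mid -4.6
scene block 0.015 -33.7 23.3 mid -5.2
top bed -0.015 -44.3 46.9 mid 1.3
top bed -0.005 -43.4 48.1 mid 2.35
top bed 0.005 -44.0 46.9 mid 1.45
top bed 0.015 -44.0 47.5 mid 1.75
top block -0.015 -29.5 29.9 mid 0.2
top block -0.005 -29.2 29.9 mid 0.35
top block 0.005 -30.7 29.3 mid -0.7
top block 0.015 -29.2 29.9 mid 0.35
```

```bash
python3 -c "
from mv import *
st();go(.4813,-.0289,.2,6.8);go(.4813,-.0289,.017,6.8)"
```

```text
12.875 [ 0.4244 -0.2373  0.2237] [-179.89    0.19    6.78] [-0.1 -0.4  0.1] 0.0855
shift cm [  8.12 -20.01   2.39] turn [-0.11  0.19 -0.02]
shift cm [  8.18 -19.98  20.69] turn [-0.11  0.19 -0.02]
```

Emit:
servo_tool(
  increments=[
    [[2,-5,2],[0,0.2,0],-1],
    [[4,-10,2.4],[0,0.2,0],-1],
    [[6,-15,2.4],[-0.1,0.2,0],-1],
    [[8.15,-20,2.4],[-0.1,0.2,0],-1],
    [[8.15,-20,4],[-0.1,0.2,0],-1],
    [[8.15,-20,9],[-0.1,0.2,0],-1],
    [[8.15,-20,14],[-0.1,0.2,0],-1],
    [[8.2,-20,17],[-0.1,0.2,0],-1],
    [[8.2,-20,17],[-0.1,0.2,0],-1],
    [[8.2,-20,17],[-0.1,0.2,0],-1],
  ],
  squeeze=25,
)

```text
clock: 14.12
tcp_pos: [0.4823, -0.0289, 0.055]
orientation: [180.0, -0.1, 6.8]
force: [-0.6, -0.7, 0.2]
opening: 0.0855
```

```bash
python3 -c "
from mv import *
st();go(.4813,-.0289,.017,6.8)"
```

```text
14.125 [ 0.4823 -0.0289  0.055 ] [ 1.7998e+02 -1.0000e-01  6.7900e+00] [-0.6 -0.7  0.2] 0.0855
shift cm [-0.11 -0.02  3.8 ] turn [ 0.02 -0.1  -0.01]
```

Emit:
servo_tool(
  increments=[
    [[-0.1,0,2],[0,-0.1,0],-1],
    [[-0.1,0,3.8],[0,-0.1,0],-1],
    [[-0.1,0,3.8],[0,-0.1,0],-1],
    [[-0.1,0,3.8],[0,-0.1,0],-0.6],
    [[-0.1,0,3.8],[0,-0.1,0],0],
    [[-0.1,0,3.8],[0,-0.1,0],0.5],
    [[-0.1,0,3.8],[0,-0.1,0],0.5],
    [[-0.1,0,3.8],[0,-0.1,0],0.5],
    [[-0.1,0,3.8],[0,-0.1,0],0.5],
  ],
)

```text
clock: 15.25
tcp_pos: [0.4813, -0.0293, 0.0181]
orientation: [180.0, 0.1, 6.8]
force: [-5.0, -0.9, 5.3]
opening: 0.059
```

```bash
python3 -c "
from mv import *
st()"
```

```text
15.25 [ 0.4813 -0.0293  0.0181] [1.7996e+02 6.0000e-02 6.8100e+00] [-5.  -0.9  5.3] 0.059
```

Emit:
servo_tool(
  increments=[
    [[0,0,0],[0,0,0],0.2],
    [[0,0,0],[0,0,0],-0.2],
    [[0,0,0],[0,0,0],-0.6],
    [[0,0,0],[0,0,0],-1],
    [[0,0,0],[0,0,0],-1],
    [[0,0,0],[0,0,0],-1],
    [[0,0,-3],[0,0,0],-1],
    [[0,0,-8],[0,0,0],-1],
    [[0,0,-13],[0,0,0],-1],
    [[0,0,-18],[0,0,0],0],
    [[-2,5,-20],[0,0,0],1],
    [[-4,11,-20],[0,0,0],1],
    [[-6,15,-20],[0,0,0],1],
    [[-8,19,-20],[0,0,0],1],
    [[-8,19,-20],[0,0,0],1],
  ],
)

```text
clock: 17.12
tcp_pos: [0.4237, -0.2293, 0.2183]
orientation: [179.9, 0.1, 6.5]
force: [-0.1, -0.2, -0.0]
opening: -0.0001
```

```bash
python3 - <<'E'
from ov import *
st()
c={n:manip.read_camera(n) for n in("scene","top")}
pickle.dump(c,open("c9.pkl","wb"))
from scipy.ndimage import map_coordinates
V=(.481,-.036,6.8);p=[V[0],V[1],np.radians(V[2])]
for n in c:
  d=c[n];g=d["img"].astype(float).mean(2)
  for name,z,lim in(("bed",.008,.062),("block",.027,.040)):
   for y in (-.015,0,.015):
    xs=np.arange(-lim,lim,.0003)
    q=w2px(d,T(p,np.c_[xs,0*xs+y,0*xs+z]))
    v=map_coordinates(g,[q[:,1],q[:,0]],order=1); v=np.convolve(np.pad(v,7,mode='edge'),np.ones(15)/15,'valid')
    gr=np.gradient(v,xs*1000); h=len(xs)//2
    s=1 if name=="block" else -1
    i=np.argmax(s*gr[:h]);j=h+np.argmax(-s*gr[h:])
    print(n,name,y,"mid",round((xs[i]+xs[j])*500,2))
for d in c.values(): d["img"]=cv2.convertScaleAbs(d["img"],alpha=1.6,beta=-20)
crop(c["scene"],195,160,270,240,7,"pics/s9.png")
crop(c["top"],215,195,285,245,11,"pics/t9.png")
E
```

```text
17.125 [ 0.4237 -0.2293  0.2183] [1.7994e+02 6.0000e-02 6.5500e+00] [-0.1 -0.2 -0. ] -0.0001
scene bed -0.015 mid -2.9
scene bed 0 mid -2.6
scene bed 0.015 mid -2.75
scene block -0.015 mid -3.7
scene block 0 mid -4.0
scene block 0.015 mid -4.45
top bed -0.015 mid 1.3
top bed 0 mid 2.05
top bed 0.015 mid 1.9
top block -0.015 mid 0.65
top block 0 mid 1.7
top block 0.015 mid 1.1
```

View pics/s9.png

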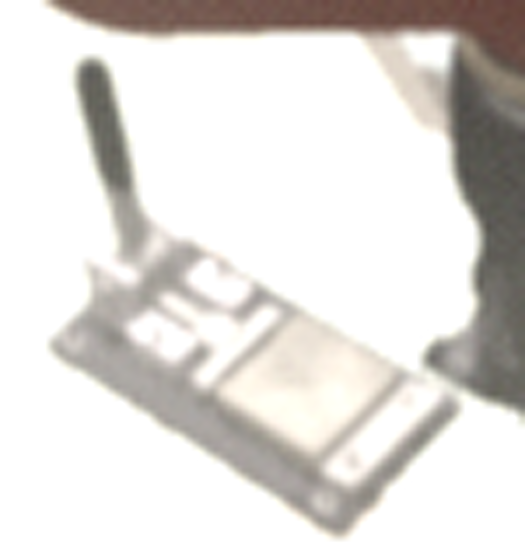

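View pics/t9.png

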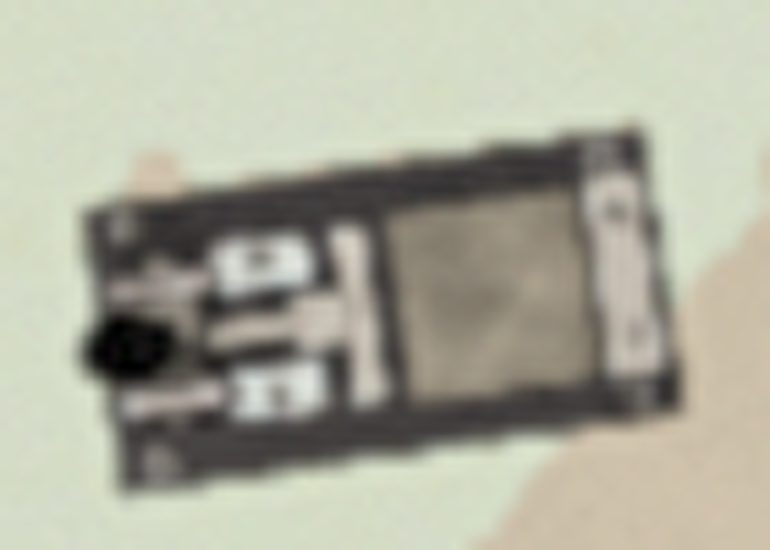

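```bash
python3 - <<'E'
from ov import *
c=pickle.load(open("c9.pkl","rb"))
for V in ((.4797,-.0388,6.72),(.482,-.032,6.8)):
  p=[V[0],V[1],np.radians(V[2])]
  for th in (0,.1,.2):
    for n,(u0,v0,s) in dict(scene=(195,160,7),top=(215,195,11)).items():
      q=w2px(c[n],T(p,np.array([(0,.104+r*np.sin(th),.04+r*np.cos(th)) for r in(0,.046,.118)])))
      print(V[:2],th,n,((q-[u0,v0]+.5)*s-.5).round(0).tolist())
a=np.radians(6.8);V=np.array([.482,-.032])
for th in(.1,):
  pass
go(*(V+np.array([-np.sin(a),np.cos(a)])*.065),.21,6.8)
E
```

```text
(0.4797, -0.0388) 0 scene [[140.0, 262.0], [131.0, 193.0], [114.0, 78.0]]
(0.4797, -0.0388) 0 top [[190.0, 349.0], [183.0, 351.0], [172.0, 354.0]]
(0.4797, -0.0388) 0.1 scene [[140.0, 262.0], [123.0, 189.0], [94.0, 67.0]]
(0.4797, -0.0388) 0.1 top [[190.0, 349.0], [168.0, 353.0], [132.0, 360.0]]
(0.4797, -0.0388) 0.2 scene [[140.0, 262.0], [116.0, 186.0], [75.0, 59.0]]
(0.4797, -0.0388) 0.2 top [[190.0, 349.0], [154.0, 355.0], [92.0, 365.0]]
(0.482, -0.032) 0 scene [[134.0, 252.0], [124.0, 183.0], [108.0, 68.0]]
(0.482, -0.032) 0 top [[168.0, 342.0], [161.0, 344.0], [149.0, 347.0]]
(0.482, -0.032) 0.1 scene [[134.0, 252.0], [117.0, 179.0], [88.0, 57.0]]
(0.482, -0.032) 0.1 top [[168.0, 342.0], [146.0, 346.0], [108.0, 353.0]]
(0.482, -0.032) 0.2 scene [[134.0, 252.0], [110.0, 176.0], [69.0, 49.0]]
(0.482, -0.032) 0.2 top [[168.0, 342.0], [131.0, 348.0], [68.0, 359.0]]
shift cm [  8.   -25.2    0.81] turn [ 0.    0.05 -0.05]
```

Emit:
servo_tool(
  increments=[
    [[2,-5,0.5],[0,0,0],1],
    [[4,-11,0.8],[0,0,0],1],
    [[6,-17,0.8],[0,0,0],1],
    [[7.5,-22,0.8],[0,0,0],1],
    [[8,-25.2,0.8],[0,0,0],1],
    [[8,-25.2,3],[0,0,0],1],
    [[8,-25.2,6],[0,0,0],1],
    [[8,-25.2,8.5],[0,0,0],1],
    [[8,-25.2,8.5],[0,0,0],1],
    [[8,-25.2,8.5],[0,0,0],1],
  ],
)

```text
clock: 18.48
tcp_pos: [0.4747, 0.0332, 0.1342]
orientation: [180.0, -0.0, 6.8]
force: [0.4, 0.1, 0.9]
opening: 0.0002
```

```bash
cat > vf.py <<'E'
from ov import *
a=np.radians(6.8);V=np.array([.482,-.032])
def vf():
    s=manip.sense();d=s["tcp_pos"][:2]-V
    print("vise xy mm",round(1e3*(d[0]*np.cos(a)+d[1]*np.sin(a)),1),round(1e3*(-d[0]*np.sin(a)+d[1]*np.cos(a)),1),"z",round(1e3*s["tcp_pos"][2],1))
E
python3 - <<'E'
from vf import *
st();vf()
c={n:manip.read_camera(n) for n in("scene","top")}
crop(c["scene"],180,130,270,240,5,"pics/s10.png")
crop(c["top"],200,160,300,250,7,"pics/t10.png")
E
```

```text
18.475 [0.4747 0.0332 0.1342] [ 1.7999e+02 -3.0000e-02  6.8200e+00] [0.4 0.1 0.9] 0.0002
vise xy mm 0.5 65.6 z 134.2
```

View pics/s10.png

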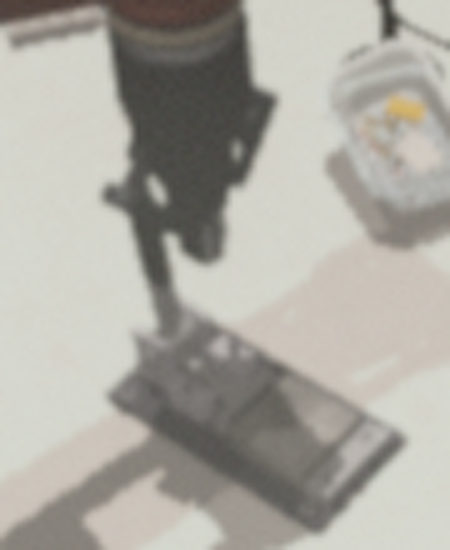

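View pics/t10.png

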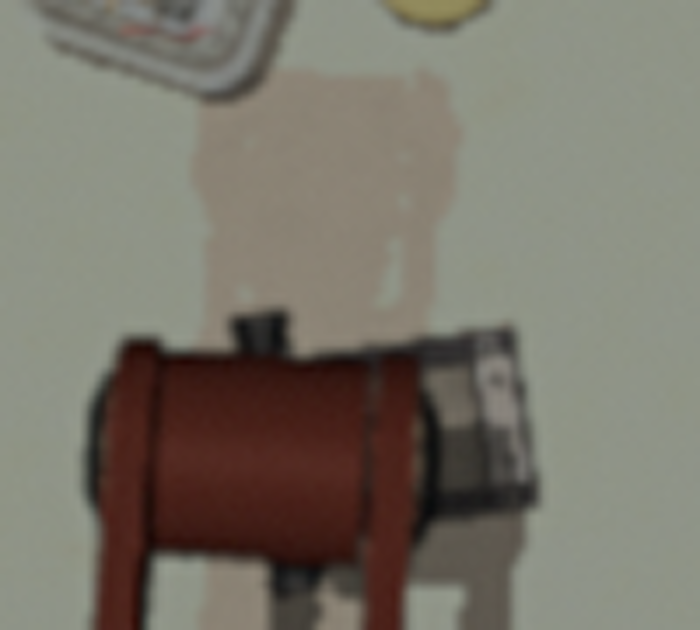

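Emit:
servo_tool(
  increments=[
    [[0,-1.2,0.3],[0,0,0],1],
    [[0,-2.4,0.4],[0,0,0],1],
    [[0,-3.3,0.5],[0,0,0],1],
    [[0,-4.3,0.6],[0,0,0],1],
    [[0,-5.2,0.7],[0,0,0],1],
    [[0,-6.0,1.0],[0,0,0],1],
    [[0,-6.0,1.0],[0,0,0],1],
  ],
)

```text
clock: 19.45
tcp_pos: [0.4678, 0.0929, 0.1243]
orientation: [180.0, -0.1, 6.8]
force: [0.6, -0.0, 0.4]
opening: -0.0003
```

```bash
python3 - <<'E'
from vf import *
st();vf()
c={n:manip.read_camera(n) for n in("scene","top")}
crop(c["scene"],180,130,270,240,5,"pics/s11.png")
E
```

```text
19.45 [0.4678 0.0929 0.1243] [ 1.7998e+02 -6.0000e-02  6.8300e+00] [ 0.6 -0.   0.4] -0.0003
vise xy mm 0.7 125.7 z 124.3
```

View pics/s11.png

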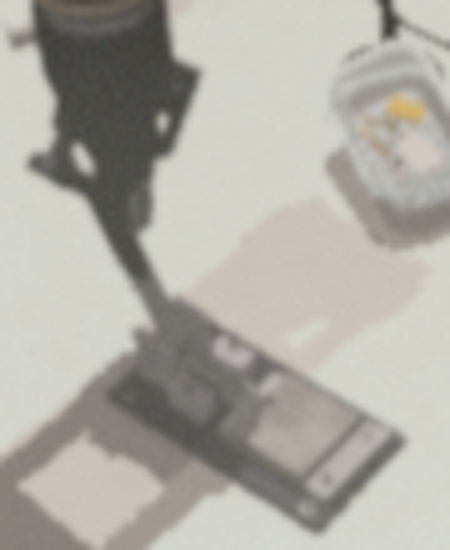

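Emit:
servo_tool(
  increments=[
    [[0,-0.9,0.4],[0,0,0],1],
    [[0,-1.8,0.9],[0,0,0],1],
    [[0,-2.4,1.3],[0,0,0],1],
    [[0,-2.9,1.8],[0,0,0],1],
    [[0,-3.4,2.3],[0,0,0],1],
    [[0,-3.8,2.8],[0,0,0],1],
    [[0,-4.2,3.4],[0,0,0],1],
    [[0,-4.6,3.9],[0,0,0],1],
    [[0,-5.0,4.7],[0,0,0],1],
    [[0,-5.2,5.4],[0,0,0],1],
    [[0,-5.4,6.0],[0,0,0],1],
    [[0,-5.5,6.4],[0,0,0],1],
    [[0,-5.5,6.4],[0,0,0],1],
  ],
)

```text
clock: 21.18
tcp_pos: [0.4613, 0.147, 0.0601]
orientation: [180.0, -0.0, 6.8]
force: [-0.9, -0.0, 0.1]
opening: 0.0003
```

```bash
python3 - <<'E'
from vf import *
st();vf()
c={n:manip.read_camera(n) for n in("scene","top")}
crop(c["scene"],170,130,270,240,5,"pics/s12.png")
E
```

```text
21.175 [0.4613 0.147  0.0601] [ 1.7996e+02 -4.0000e-02  6.8000e+00] [-0.9 -0.   0.1] 0.0003
vise xy mm 0.7 180.2 z 60.1
```

View pics/s12.png

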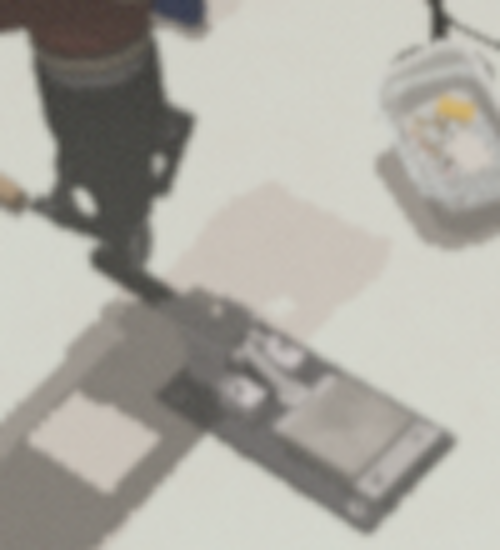

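Emit:
servo_tool(
  increments=[
    [[0,0,-3],[0,0,0],1],
    [[0,0,-8],[0,0,0],1],
    [[0,0,-13],[0,0,0],1],
    [[0,0,-17],[0,0,0],1],
    [[-2,-2,-19],[0,0,0],1],
    [[-4,-5,-19],[0,0,0],1],
    [[-6,-10,-19],[0,0,0],1],
    [[-6,-15,-19],[0,0,0],1],
    [[-6,-15,-19],[0,0,0],1],
    [[-6,-15,-19],[0,0,0],1],
  ],
)

```text
clock: 22.52
tcp_pos: [0.3842, 0.2887, 0.2507]
orientation: [179.9, -0.1, 6.8]
force: [0.1, -0.7, -0.6]
opening: -0.0
```

```bash
python3 - <<'E'
from vf import *
st()
c={n:manip.read_camera(n) for n in("scene","top")}
cv2.imwrite("pics/sf.png",c["scene"]["img"][:,:,::-1])
for d in c.values(): d["img"]=cv2.convertScaleAbs(d["img"],alpha=1.6,beta=-20)
crop(c["scene"],190,160,270,240,7,"pics/s13.png")
crop(c["top"],200,195,285,245,9,"pics/t13.png")
E
```

```text
22.525 [0.3842 0.2887 0.2507] [ 1.7994e+02 -1.2000e-01  6.8100e+00] [ 0.1 -0.7 -0.6] -0.0
```

View pics/s13.png

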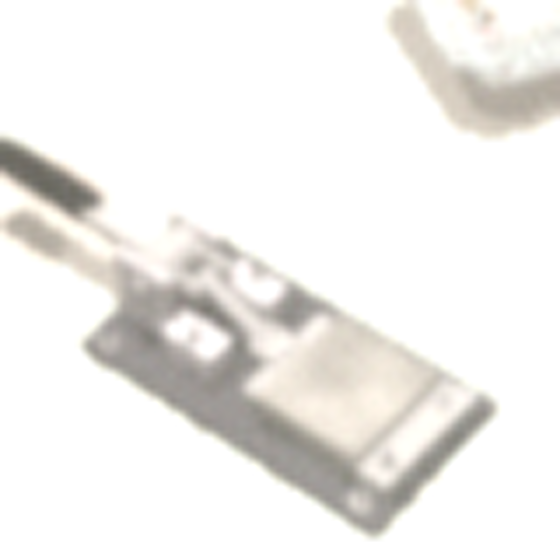

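View pics/t13.png

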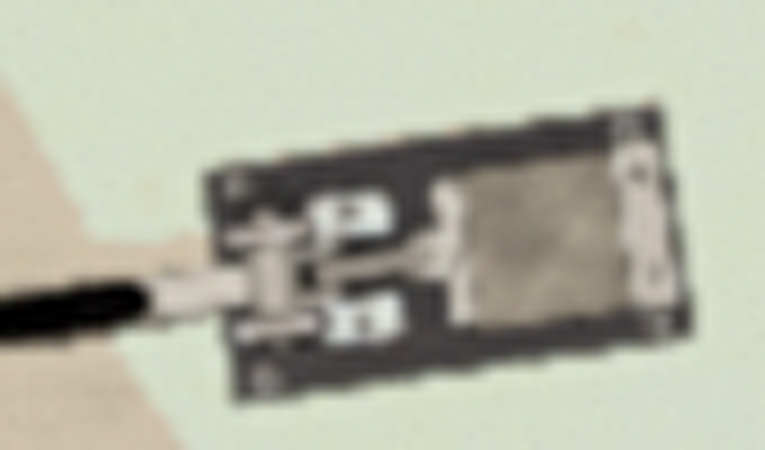

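View pics/sf.png

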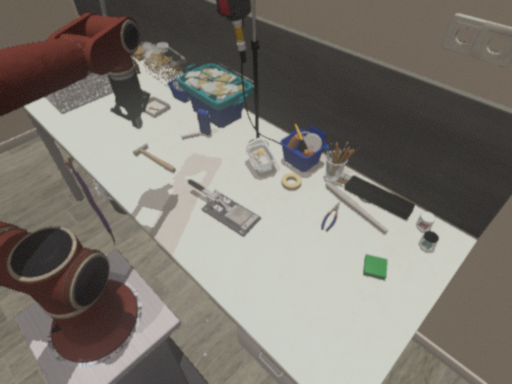

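```bash
python3 -c "
from plant import manip
print(manip.finish_job())"
```

```text
the job is handed in; nothing more can be done
None
```

The block is clamped in the vise and the job is handed in at about 22.6 s; no verdict was reported.

- **Block:** I picked up the steel block and set it on the bed. On the first lowering it touched the fixed jaw (forces up to about 20 N), so I lifted it, moved it 4 mm and set it down cleanly. It then sat about 2 mm off centre, so I gripped it again, moved it 2 mm across and let go. Measured afterwards, it was within about 1 mm of centre across the jaws.
- **Lever:** I pushed the lever over with the closed fingers. At the end the force on the tool was about zero, which fits it having snapped past dead centre.
- **Last pictures:** The lever lies level. The block is flat and square between the two jaws, with no gap visible. The tape roll, hammer, pliers and green look-alike look unmoved. The arm is well clear.
- **Disagreements:** The two cameras disagreed by up to 6 mm on absolute positions. I therefore used measurements of the block relative to the vise for the final placing. The block also touched the bed about 4 mm higher on the tool than I expected; I did not find out why, but the pictures show it lying flat.

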